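Sort spare parts into the sample trays

ROBOT

A 7-joint arm with a two-finger parallel gripper is mounted at the origin on the work surface. World frame = base frame: x ahead of the robot, y to its left, z up, the work surface at z = 0. Lengths are in m, angles in rad, forces in N, time in s.
With the tool pointing down it reaches from about 0.4 to 0.925 m from the base axis. Payload 4.1 kg.
Tool frame: the origin (TCP) lies between the finger pads; the fingertips stand arm.tcp_to_tips ahead of it and the grasp point (between the pads) is the TCP (arm.tcp_to_tips is the distance from the TCP to the fingertips, in m); z points along the fingers, y is the line along which they close (so a half turn about z gives the same grasp; the last joint's range is limited). The gripper opens to 85 mm and grips with 20 to 120 N. Pads are 22 mm wide; open, the fingers measure 114 mm over their backs; the gripper's body (76 mm by 85 mm) begins 54 mm behind the grasp point. The pads swing forward as they close: fully open they stand 13 mm farther back than shut.
Start: joints at [1.097, 0.398, 0.045, 1.537, -0.019, 1.207, -0.051], TCP at [0.238, -0.605, 0.25] pointing down, gripper open.
Joint ranges: [-2.82, 2.82], [-0.49, 2.23], [-1.37, 1.46], [0, 2.46], [-1.36, 4.5], [0.23, 2], [-2.94, 2.94]. Speed limits (rad/s): [2.57, 2.57, 3.14, 3.14, 3.14, 3.14, 3.14].

INTERFACE

Orientations are given as a unit quaternion [x, y, z, w].
In Python, from rig import sensors, cams, ticket, arm gives the robot as it stands. The module is installed in compiled form; this text tells all that it offers.
- The arm moves only by the tool play_rows, never from a script. Its argument "moves" is a list of rows, each an object with "translation": the shift along the tool's x, y, z in m, a list of three; "yaw": the turn about the tool's z in degrees; "hand": the opening, from -1 (shut) to 1 (fully open), so that 0 is half open. In form: [{"translation": [tx, ty, tz], "yaw": yaw, "hand": hand}, ...]. A call has 1 to 8 rows; each row shifts and turns the commanded pose from where the row before left it, along the tool's axes as they then stand; what a row does not reach is not made up. A row lasts 1/8 s, in which the tool goes at most 62.5 mm and 10.7 degrees, less where a joint would pass 70% of its speed; a pose out of reach is approached as far as the arm can. A call with a gripper value outside its range is refused whole. The fingers move at their own pace and stop on an object; "squeeze" is the grip in N (left out, the last holds). Time passes only in rows, so rows that do not move let the fingers close. It gives the time, the measured TCP pose, the force, the opening and the grip force at its end, in the units of the state.
- sensors.read_state(): the state, without advancing time (a new reading comes with each control period).
- cams.read_camera(name): name is "scene" or "top" or "wrist"; returns (picture, depth): 384x512x3 uint8, blue, green, red; 384x512 float32, m along the optical axis (not along the pixel's ray), 0 where there is no reading.
- cams.get_calibration(name): a dict with "intrinsics" (3x3 intrinsics, pixels), "rvec" (rotation vector, rad) and "tvec" (3), from world to camera coordinates, as OpenCV has them; the wrist camera has in their place "mount" (4x4, takes a point from camera to tool coordinates, whose origin is the TCP and whose axes are the flange's). Camera axes: x right, y down, z forward; pixel columns grow to the right and rows downward; lengths in m; the calibration is good to about 2 mm. A picture is of the moment at which its call begins: read the wrist's pose just before it. get_calibration takes no time and is no camera call.
- ticket.hand_in(): hands the job in; it is judged then, once.
The state is a dict: "clock": time; "joint_positions": joint angles; "qd": joint speeds; "effort": joint torques, N m; "eef_pos": TCP position; "ee_rot": TCP orientation; "ft_force": force on the tool from outside, world axes, zero at the start; "moment": the same for the moment, N m; "gripper_width": finger opening in m; "grip_force": force on a finger pad.
Only numpy, scipy, OpenCV 4.12 (cv2) and the standard library are available. Lean on these libraries where they do the work, as an engineer would, in place of code of your own. Each camera call takes 0.05 s, during which the arm holds its last target. There are 200 camera calls.

TASK

Sort the five loose spare parts on the bench into the three white trays: each tray has a sample of its part fixed on the tab at its far side, and both castor wheels, both aluminium channels and the clamp knob each belong in the tray that shows the same part. Lay every part right inside its tray, the same way up as it is now (wheels flat, channels open side up, knob with its stud up), flat on the tray floor and not on top of another part. Do not push the screw jar or the flat grey case about.

Things in the scene. Friction and masses are not known exactly. Their poses are not given: they have to be found in the camera images.
- wheel_a_c (a point): first castor wheel lying flat on its side: dark rubber tyre, diameter 50 mm, 22 mm thick, with a pale plastic hub and a small dark bore; 80 g or so. This point is its centre, half-way up (11 mm above its underside); z is the wheel's axis, up; its yaw means nothing
- wheel_b_c (a point): second, identical castor wheel lying flat on its side: dark rubber tyre, diameter 50 mm, 22 mm thick, with a pale plastic hub and a small dark bore; 80 g or so. This point is its centre, half-way up (11 mm above its underside); z is the wheel's axis, up; its yaw means nothing
- channel_a_c (a point): first short aluminium U-channel bracket standing on its web with the open side up: 60 mm long (along its x), 30 mm wide over the outside (its y), 25 mm high; web and both side walls 4 mm thick; 50 g or so. Grip it across the 30 mm outside width. This point is its centre, half-way up (12.5 mm above its underside); z up
- channel_b_c (a point): second, identical short aluminium U-channel bracket standing on its web with the open side up: 60 mm long (along its x), 30 mm wide over the outside (its y), 25 mm high; web and both side walls 4 mm thick; 50 g or so. Grip it across the 30 mm outside width. This point is its centre, half-way up (12.5 mm above its underside); z up
- knob_c (a point): black six-lobed clamp knob standing on its head, steel stud straight up: head 44 mm across opposite lobes (lobes at 0, 60, 120.. degrees from its x axis), 18 mm high; stud 10 mm in diameter on the centre line, from 18 to 45 mm above the underside; about 50 g. This point is on the centre line, half-way up (22.5 mm above the underside); z up
- tray_wheel: tray for castor wheels: shallow white tray, fixed. Origin: centre of its underside, on the bench; z up. Outside 128 mm (x) by 168 mm (y), walls 4 mm thick, 20 mm high; floor 4 mm thick; inside 120 x 160 mm. A 4 mm thick tab sticks out 66 mm on the far (+x) side; on it, 97 mm from the origin, a full-size sample castor wheel is fixed (lying flat), top 26 mm above the bench. The trays differ only in the sample
- tray_channel: tray for channels: shallow white tray, fixed. Origin: centre of its underside, on the bench; z up. Outside 128 mm (x) by 168 mm (y), walls 4 mm thick, 20 mm high; floor 4 mm thick; inside 120 x 160 mm. A 4 mm thick tab sticks out 66 mm on the far (+x) side; on it, 97 mm from the origin, a full-size sample U-channel is fixed (open side up, its length across the tab), top 29 mm above the bench. The trays differ only in the sample
- tray_knob: tray for the clamp knob: shallow white tray, fixed. Origin: centre of its underside, on the bench; z up. Outside 128 mm (x) by 168 mm (y), walls 4 mm thick, 20 mm high; floor 4 mm thick; inside 120 x 160 mm. A 4 mm thick tab sticks out 66 mm on the far (+x) side; on it, 97 mm from the origin, a full-size sample clamp knob is fixed (stud up), top 49 mm above the bench. The trays differ only in the sample
- jar: bystander: small clear screw-top jar with a red cap, 60 mm in diameter, 55 mm high, loose; origin at the centre of its underside; leave it alone
- case: bystander: closed flat grey organiser case with a clear lid, 100 mm (its x) by 70 mm, 25 mm high, loose; origin at the centre of its underside; leave it alone

How it is judged:
At the end, for the whole second after the job is handed in: Each part is released and at rest in the tray with its sample: its centre is within 50 mm of the tray's centre along the tray's x and within 70 mm along its y, no more than 5 mm higher than when lying on the tray floor, and tilted less than 0.15 rad from the way up it started (x of wheel_a_c in the frame of tray_wheel between -0.05 and 0.05 m and y of wheel_a_c in the frame of tray_wheel between -0.07 and 0.07 m and z of each of wheel_a_c, wheel_b_c in the frame of tray_wheel below 0.02 m and angle between each of wheel_a_c, wheel_b_c, channel_a_c, channel_b_c, knob_c's own z axis and vertical below 0.15 rad and linear speed of each of wheel_a, wheel_b, channel_a, channel_b, knob below 0.01 m/s and angular speed of each of wheel_a, wheel_b, channel_a, channel_b, knob below 0.1 rad/s and x of wheel_b_c in the frame of tray_wheel between -0.05 and 0.05 m and y of wheel_b_c in the frame of tray_wheel between -0.07 and 0.07 m and x of channel_a_c in the frame of tray_channel between -0.05 and 0.05 m and y of channel_a_c in the frame of tray_channel between -0.07 and 0.07 m and z of each of channel_a_c, channel_b_c in the frame of tray_channel below 0.0215 m and x of channel_b_c in the frame of tray_channel between -0.05 and 0.05 m and y of channel_b_c in the frame of tray_channel between -0.07 and 0.07 m and x of knob_c in the frame of tray_knob between -0.05 and 0.05 m and y of knob_c in the frame of tray_knob between -0.07 and 0.07 m and z of knob_c in the frame of tray_knob below 0.0315 m); the robot touches nothing.
It fails at once if the screw jar is pushed more than 20 mm from its place (distance of jar from where it was at the start of the episode above 0.02 m).
It fails at once if the flat grey case is pushed more than 20 mm from its place (distance of case from where it was at the start of the episode above 0.02 m).
It also fails if it takes over 120 s, if anything falls off the work surface, if the arm or the gripper's body presses on something with over 40 N, if the wrist force passes 120 N, or if a joint passes its speed limit or range.

## Working session

There is one attempt and no reset: what is moved stays moved. The work goes in short steps, Python scripts to look and compute and a tool call to move; the robot and the scene stay as the last step left them, time stands still between calls to the robot, and variables do not carry over. Pictures are saved under pics/ and viewed, at most 14 in all, crops included, and the job is handed in when it is done.

Besides the shell and the picture viewer there is one more tool, called after "Emit:" in YAML: its name, and indented under it one key for each argument. play_rows: Moves the arm, as the interface text tells. Its arguments: {"type":"object","properties":{"moves":{"type":"array"},"squeeze":{"type":"number"}},"required":["moves"]}

```bash
mkdir -p pics
python3 - <<'E'
from rig import sensors,cams,arm
import cv2,numpy as np
s=sensors.read_state();print(s['clock'],s['eef_pos'],s['ee_rot'],s['gripper_width'],arm.tcp_to_tips)
for n in("top","scene"):
    p,d=cams.read_camera(n);cv2.imwrite(f'pics/{n}0.png',p);np.save(f'{n}0.npy',d)
    c=cams.get_calibration(n);print(n,c)
print(cams.get_calibration('wrist'))
E
```

```text
0.0 [ 0.23777978 -0.60430835  0.24926832] [ 9.82477725e-01  1.86377516e-01 -2.43791725e-04 -9.39543537e-04] 0.08537551876247594 0.019
top {'intrinsics': array([[367.26106054,   0.        , 262.31863146],
       [  0.        , 367.26106054, 188.83025923],
       [  0.        ,   0.        ,   1.        ]]), 'rvec': array([ 2.16555875, -2.21359778,  0.03473843]), 'tvec': array([0.02818264, 0.54100498, 1.12013767])}
scene {'intrinsics': array([[423.96654449,   0.        , 257.63868779],
       [  0.        , 423.96654449, 186.92302251],
       [  0.        ,   0.        ,   1.        ]]), 'rvec': array([ 1.68808352,  1.87334379, -0.73719923]), 'tvec': array([ 0.06110315, -0.35869146,  1.56206741])}
{'intrinsics': array([[291.22985614,   0.        , 259.2503694 ],
       [  0.        , 291.22985614, 192.43629859],
       [  0.        ,   0.        ,   1.        ]]), 'mount': array([[ 6.92178986e-05, -9.54662297e-01, -2.97690936e-01,
         7.55835183e-02],
       [ 9.99999836e-01, -1.03048287e-04,  5.62980533e-04,
         4.87270878e-05],
       [-5.68132830e-04, -2.97690926e-01,  9.54662134e-01,
        -1.23582060e-01],
       [ 0.00000000e+00,  0.00000000e+00,  0.00000000e+00,
         1.00000000e+00]])}
```

View pics/top0.png

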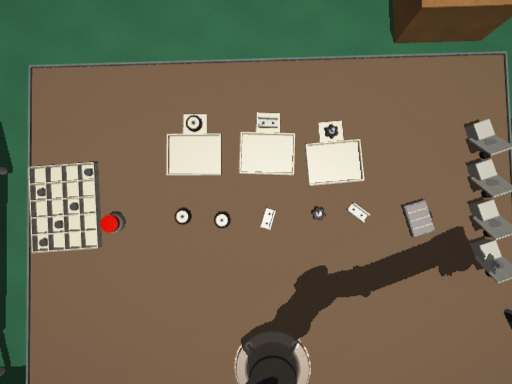

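View pics/scene0.png

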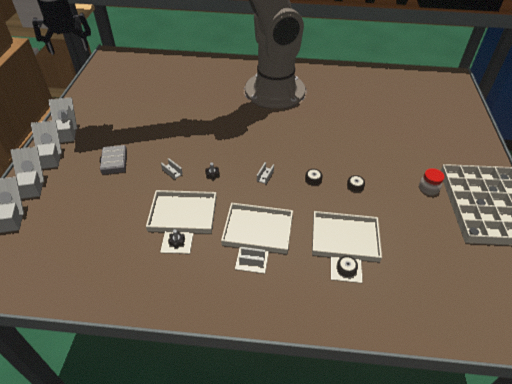

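The top view shows the wheels at about (182,216) and (222,220), the channels at (268,219) and (359,212), and the knob at (319,214). The jar is at (110,224) and the case at (419,217). The trays are at (194,155) for wheels, (267,153) for channels and (335,162) for the knob. The scene view agrees with this.

```bash
cat > h.py <<'E'
import numpy as np,cv2
from scipy.spatial.transform import Rotation as R
from rig import sensors,cams
def cam(n,s=None):
    c=cams.get_calibration(n);K=c['intrinsics']
    if n=='wrist':
        T=np.eye(4);T[:3,:3]=R.from_quat(s['ee_rot']).as_matrix();T[:3,3]=s['eef_pos']
        T=T@c['mount'];return K,T[:3,:3],T[:3,3]
    Rm=cv2.Rodrigues(c['rvec'])[0];return K,Rm.T,-Rm.T@c['tvec']
def ray(C,px,z):
    K,Rw,o=C;px=np.atleast_2d(px).astype(float)
    d=(np.linalg.inv(K)@np.c_[px,np.ones(len(px))].T).T@Rw.T
    return o+d*((z-o[2])/d[:,2])[:,None]
def proj(C,P):
    K,Rw,o=C;p=K@(Rw.T@(np.array(P)-o));return p[:2]/p[2]
E
python3 - <<'E'
from h import *
C=cam('top');p=cv2.imread('pics/top0.png')
print('base',proj(C,[0,0,0]),'tcp',proj(C,[.238,-.605,.25]),'cam',C[2])
for n,u,z in [('wa',(182,216),.022),('wb',(222,220),.022),('ca',(268,219),.015),('cb',(359,212),.015),('k',(319,214),.018),('jar',(110,224),.055),('case',(419,217),.025)]:
    print(n,ray(C,u,z)[0][:2].round(3))
m=(p.min(2)>150).astype(np.uint8)
m=cv2.morphologyEx(m,cv2.MORPH_OPEN,np.ones((3,3)))
for c in cv2.findContours(m,0,2)[0]:
    if cv2.contourArea(c)>300:
        r=cv2.minAreaRect(c);print(r,cv2.contourArea(c))
q=p[120:260,90:440];cv2.imwrite('pics/crop1.png',cv2.resize(q,None,fx=2.28,fy=2.28,interpolation=2))
E
```

```text
base [271.55891254 366.21029834] tcp [524.8583045  305.84859482] cam [ 4.87548635e-01 -9.22443841e-04  1.14476397e+00]
wa [0.463 0.264]
wb [0.449 0.141]
ca [0.448 0.001]
cb [ 0.464 -0.278]
k [ 0.46  -0.155]
jar [0.445 0.471]
case [ 0.445 -0.455]
((419.95001220703125, 218.35003662109375), (29.725406646728516, 19.922346115112305), 71.56504821777344) 516.0
((194.5, 154.0), (40.0, 51.0), 90.0) 1958.0
((267.0, 151.0), (46.0, 54.0), 90.0) 2165.0
((332.14764404296875, 151.90805053710938), (61.76042938232422, 52.084110260009766), 84.64417266845703) 2317.5
```

View pics/crop1.png

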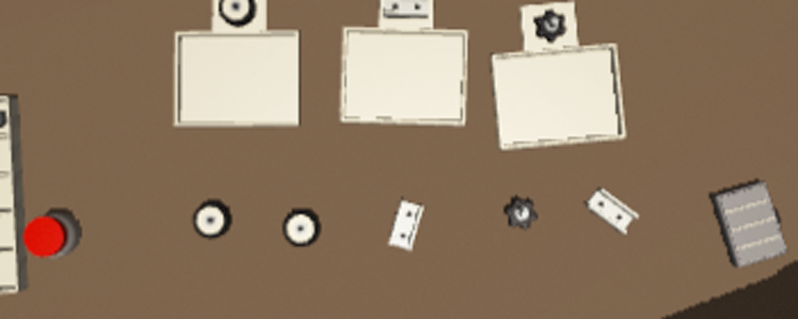

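The crop gives sub-pixel tray corners, with the knob tray turned a few degrees. The parts lie in a row at x≈0.455. Next I'll go over them with the wrist camera.

Emit:
play_rows:
  moves:
    - {"translation":[0,0,0],"yaw":10.7,"hand":1}
    - {"translation":[0,0,0],"yaw":10.7,"hand":1}

```text
clock: 0.35
eef_pos: [0.2378, -0.6046, 0.2497]
ee_rot: [1.0, -0.002, -0.0, -0.001]
ft_force: [-0.4, -0.3, 0.0]
gripper_width: 0.0856
grip_force: 0.0
```

Emit:
play_rows:
  moves:
    - {"translation":[0.03,-0.05,0],"yaw":0,"hand":1}
    - {"translation":[0.03,-0.05,0],"yaw":0,"hand":1}
    - {"translation":[0.03,-0.05,0],"yaw":0,"hand":1}
    - {"translation":[0.03,-0.05,0],"yaw":0,"hand":1}
    - {"translation":[0.03,-0.05,0],"yaw":0,"hand":1}
    - {"translation":[0.03,-0.05,0],"yaw":0,"hand":1}
    - {"translation":[0.03,-0.05,0],"yaw":0,"hand":1}
    - {"translation":[0.03,-0.05,0],"yaw":0,"hand":1}

```text
clock: 1.35
eef_pos: [0.4779, -0.2028, 0.2501]
ee_rot: [1.0, 0.001, -0.0, 0.0]
ft_force: [1.3, -0.5, -0.0]
gripper_width: 0.0855
grip_force: 0.0
```

Run:
```python
from h import *
import json
s=sensors.read_state();p,d=cams.read_camera('wrist');cv2.imwrite('pics/w1.png',p);np.save('w1.npy',d)
json.dump({k:list(s[k]) for k in('eef_pos','ee_rot')},open('w1.json','w'))
print(s['clock'],s['eef_pos'],s['ee_rot'])
```

```text
1.35 [ 0.47790439 -0.20284772  0.25012349] [ 9.99999792e-01  6.29110916e-04 -8.11660725e-05  1.12477625e-04]
```

View pics/w1.png

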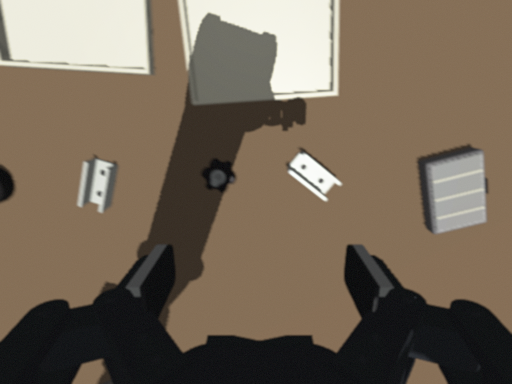

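The wrist view shows channels at (97,183) and (314,174), the knob at (218,176) and the case at (456,190). I'll measure them from the depth points.

```bash
cat >> h.py <<'E'
def pts(n,d,s,box):
    u0,v0,u1,v1=box;C=cam(n,s);v,u=np.mgrid[v0:v1,u0:u1];z=d[v0:v1,u0:u1]
    k=z>0;u,v,z=u[k],v[k],z[k]
    P=(np.linalg.inv(C[0])@np.stack([u*z,v*z,z])).T@C[1].T+C[2]
    return P
def rect(P,lo,hi):
    Q=P[(P[:,2]>lo)&(P[:,2]<hi)]
    r=cv2.minAreaRect((Q[:,:2]*1000).astype(np.float32));return len(Q),np.round(r[0],1),np.round(r[1],1),round(r[2],1)
E
python3 - <<'E'
from h import *
import json
s=json.load(open('w1.json'));d=np.load('w1.npy')
for n,b in [('cA',(70,145,125,222)),('cB',(278,140,350,208)),('knob',(193,150,243,200)),('case',(415,140,495,240))]:
    P=pts('wrist',d,s,b);print(n,'zpc',np.percentile(P[:,2],[2,50,98]).round(4))
    for lo,hi in [(.004,.06),(.02,.03),(.012,.022),(.03,.06)]:
        try: print('  ',lo,hi,rect(P,lo,hi))
        except Exception as e: pass
E
```

```text
cA zpc [-0.0015  0.0004  0.0253]
   0.004 0.06 (1219, array([450.3,   1.9]), array([31.3, 61.2]), 72.5)
   0.02 0.03 (476, array([450.3,   2. ]), array([31.2, 61.2]), 72.5)
   0.012 0.022 (335, array([449.9,   1.3]), array([30.8, 60.8]), 74.0)
   0.03 0.06 (0, array([0., 0.]), array([0., 0.]), 0.0)
cB zpc [-0.0014  0.0004  0.0254]
   0.004 0.06 (826, array([ 463.4, -273.8]), array([60.4, 30.1]), 52.0)
   0.02 0.03 (336, array([ 463.4, -273.8]), array([60.2, 30. ]), 52.0)
   0.012 0.022 (65, array([ 466.7, -272.5]), array([55.3, 29.3]), 55.6)
   0.03 0.06 (0, array([0., 0.]), array([0., 0.]), 0.0)
knob zpc [-0.0014  0.0004  0.0436]
   0.004 0.06 (789, array([ 463.2, -153.3]), array([42.4, 39.1]), 14.6)
   0.02 0.03 (24, array([ 466.7, -155.2]), array([10.3, 22.9]), 16.8)
   0.012 0.022 (651, array([ 463. , -153.3]), array([42.2, 39.1]), 14.6)
   0.03 0.06 (77, array([ 463.1, -153.6]), array([8.7, 8.8]), 89.7)
case zpc [-0.0011  0.0206  0.025 ]
   0.004 0.06 (4798, array([ 442.4, -458.2]), array([100.4,  75.6]), 15.9)
   0.02 0.03 (4051, array([ 441.7, -456.9]), array([99.9, 72.1]), 15.2)
   0.012 0.022 (847, array([ 442.4, -458.2]), array([100.4,  75.6]), 15.9)
   0.03 0.06 (0, array([0., 0.]), array([0., 0.]), 0.0)
```

Emit:
play_rows:
  moves:
    - {"translation":[0,-0.05,0],"yaw":0,"hand":1}
    - {"translation":[0,-0.05,0],"yaw":0,"hand":1}
    - {"translation":[0,-0.05,0],"yaw":0,"hand":1}
    - {"translation":[0,-0.05,0],"yaw":0,"hand":1}
    - {"translation":[0,-0.05,0],"yaw":0,"hand":1}
    - {"translation":[0,-0.05,0],"yaw":0,"hand":1}
    - {"translation":[0,-0.05,0],"yaw":0,"hand":1}
    - {"translation":[0,-0.05,0],"yaw":0,"hand":1}

```text
clock: 2.4
eef_pos: [0.4766, 0.1965, 0.25]
ee_rot: [1.0, 0.001, -0.0, 0.0]
ft_force: [0.7, 0.3, 0.6]
gripper_width: 0.0855
grip_force: 0.0
```

Run:
```python
from h import *
s=sensors.read_state();p,d=cams.read_camera('wrist');cv2.imwrite('pics/w2.png',p);np.save('w2.npy',d)
print(s['clock'],s['eef_pos'],s['ee_rot'])
C=cam('wrist',s)
for n,xy in [('wa',(.463,.264)),('wb',(.449,.141))]:
    u,v=proj(C,[*xy,.02]).astype(int);P=pts('wrist',d,s,(max(u-42,0),v-42,u+42,v+42));print(n,(u,v))
    for lo,hi in [(.004,.06),(.017,.03)]:
        Q=P[(P[:,2]>lo)&(P[:,2]<hi)];c,r=cv2.minEnclosingCircle((Q[:,:2]*1000).astype(np.float32));print(len(Q),np.round(c,1),round(r,1))
T=cam('top')
for n,q in [('wheel',[(175,31),(299,31),(299,126),(175,126)]),('chan',[(344,28),(467,30),(464,125),(340,122)]),('knob',[(492,55),(616,44),(625,137),(502,148)])]:
    P=ray(T,np.array(q)/2.28+[90,120]-.28,.02)[:,:2];r=(P[1]-P[0])+(P[2]-P[3])
    print(n,P.mean(0).round(4),'yaw',np.degrees(np.arctan2(r[1],r[0])+np.pi/2).round(1))
```

```text
2.4 [0.47661602 0.1964833  0.25002106] [ 9.99999821e-01  5.18928686e-04 -1.08182821e-04  2.77945376e-04]
wa (np.int64(204), np.int64(176))
1274 [463.  264.6] 24.9
1194 [463.  264.6] 24.9
wb (np.int64(302), np.int64(187))
1231 [449.1 143.8] 25.0
1144 [449.1 143.9] 25.0
wheel [0.6533 0.2261] yaw -1.4
chan [6.51e-01 1.00e-04] yaw -2.5
knob [ 0.6193 -0.2077] yaw 3.8
```

View pics/w2.png

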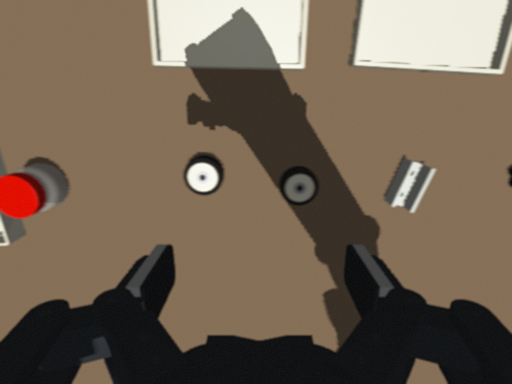

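Wheel A is at (0.463, 0.265) and wheel B at (0.449, 0.144). In the picture they are at (204,176) and (300,186). I'll take wheel A first.

Emit:
play_rows:
  moves:
    - {"translation":[-0.007,-0.034,0],"yaw":0,"hand":1}
    - {"translation":[-0.007,-0.034,0],"yaw":0,"hand":1}
    - {"translation":[0,0,0.05],"yaw":0,"hand":1}
    - {"translation":[0,0,0.05],"yaw":0,"hand":1}
    - {"translation":[0,0,0.05],"yaw":0,"hand":1}
    - {"translation":[0,0,0.05],"yaw":0,"hand":1}
    - {"translation":[0,0,0.03],"yaw":0,"hand":1}
    - {"translation":[0,0,0],"yaw":0,"hand":1}

```text
clock: 3.45
eef_pos: [0.4609, 0.2617, 0.018]
ee_rot: [1.0, 0.001, -0.003, 0.002]
ft_force: [0.2, 0.4, 0.5]
gripper_width: 0.0853
grip_force: 0.0
```

Emit:
play_rows:
  moves:
    - {"translation":[0,0,0],"yaw":0,"hand":-1}
    - {"translation":[0,0,0],"yaw":0,"hand":-1}
    - {"translation":[0,0,0],"yaw":0,"hand":-1}
    - {"translation":[0,0,0],"yaw":0,"hand":-1}
    - {"translation":[0,0,0],"yaw":0,"hand":-1}
    - {"translation":[0,0,0],"yaw":0,"hand":-1}
  squeeze: 30

```text
clock: 4.2
eef_pos: [0.4641, 0.2643, 0.0222]
ee_rot: [1.0, 0.001, 0.002, -0.001]
ft_force: [-0.8, 0.1, 6.8]
gripper_width: 0.0491
grip_force: 30.9
```

Emit:
play_rows:
  moves:
    - {"translation":[0,0,-0.04],"yaw":0,"hand":-1}
    - {"translation":[0,0,-0.04],"yaw":0,"hand":-1}
    - {"translation":[0.03,0,0],"yaw":0,"hand":-1}
    - {"translation":[0.05,0.004,0],"yaw":0,"hand":-1}
    - {"translation":[0.05,0.004,0],"yaw":0,"hand":-1}
    - {"translation":[0.04,0,0],"yaw":0,"hand":-1}
    - {"translation":[0,0,0.03],"yaw":0,"hand":-1}
    - {"translation":[0,0,0.02],"yaw":0,"hand":-1}

```text
clock: 5.2
eef_pos: [0.6324, 0.255, 0.049]
ee_rot: [1.0, 0.0, -0.001, 0.0]
ft_force: [-0.5, -0.8, -1.5]
gripper_width: 0.0489
grip_force: 31.9
```

Emit:
play_rows:
  moves:
    - {"translation":[0,0,0],"yaw":0,"hand":-1}

```text
clock: 5.32
eef_pos: [0.6307, 0.255, 0.0483]
ee_rot: [1.0, 0.001, -0.002, 0.001]
ft_force: [-0.6, -0.3, -0.7]
gripper_width: 0.0484
grip_force: 31.9
```

Emit:
play_rows:
  moves:
    - {"translation":[0,0,0.012],"yaw":0,"hand":-1}
    - {"translation":[0,0,0.009],"yaw":0,"hand":-1}
    - {"translation":[0,0,0],"yaw":0,"hand":-1}
    - {"translation":[0,0,0],"yaw":0,"hand":-1}

```text
clock: 5.82
eef_pos: [0.633, 0.2558, 0.0296]
ee_rot: [1.0, 0.001, 0.0, -0.0]
ft_force: [0.2, 0.0, -0.9]
gripper_width: 0.0487
grip_force: 31.9
```

Emit:
play_rows:
  moves:
    - {"translation":[0,0,0],"yaw":0,"hand":0.4}
    - {"translation":[0,0,0],"yaw":0,"hand":0.4}
    - {"translation":[0,0,0],"yaw":0,"hand":0.4}

```text
clock: 6.2
eef_pos: [0.633, 0.2557, 0.0296]
ee_rot: [1.0, 0.001, 0.0, -0.0]
ft_force: [0.7, -0.7, -0.4]
gripper_width: 0.0594
grip_force: 0.0
```

Emit:
play_rows:
  moves:
    - {"translation":[0,0,-0.04],"yaw":0,"hand":0.4}
    - {"translation":[0,0,-0.04],"yaw":0,"hand":0.4}
    - {"translation":[-0.04,0.02,0],"yaw":0,"hand":1}
    - {"translation":[-0.05,0.03,0],"yaw":0,"hand":1}
    - {"translation":[-0.05,0.03,0],"yaw":0,"hand":1}
    - {"translation":[-0.044,0.032,0],"yaw":0,"hand":1}
    - {"translation":[0,0,0.03],"yaw":0,"hand":1}
    - {"translation":[0,0,0],"yaw":0,"hand":1}

```text
clock: 7.2
eef_pos: [0.4475, 0.1425, 0.0784]
ee_rot: [1.0, 0.001, -0.001, 0.001]
ft_force: [0.3, -0.4, -0.4]
gripper_width: 0.0853
grip_force: 0.0
```

Emit:
play_rows:
  moves:
    - {"translation":[0,0,0.03],"yaw":0,"hand":1}
    - {"translation":[0,0,0.024],"yaw":0,"hand":1}
    - {"translation":[0,0,0],"yaw":0,"hand":1}
    - {"translation":[0,0,0],"yaw":0,"hand":1}

```text
clock: 7.7
eef_pos: [0.4502, 0.1442, 0.0264]
ee_rot: [1.0, 0.001, 0.001, -0.0]
ft_force: [-0.8, 0.2, 0.7]
gripper_width: 0.0853
grip_force: 0.0
```

Emit:
play_rows:
  moves:
    - {"translation":[0,0,0],"yaw":0,"hand":-1}
    - {"translation":[0,0,0],"yaw":0,"hand":-1}
    - {"translation":[0,0,0],"yaw":0,"hand":-1}
    - {"translation":[0,0,0],"yaw":0,"hand":-1}
    - {"translation":[0,0,0],"yaw":0,"hand":-1}
    - {"translation":[0,0,0],"yaw":0,"hand":-1}

```text
clock: 8.45
eef_pos: [0.4496, 0.1436, 0.0263]
ee_rot: [1.0, 0.001, 0.001, 0.0]
ft_force: [-1.1, -0.2, 5.7]
gripper_width: 0.0485
grip_force: 30.1
```

Emit:
play_rows:
  moves:
    - {"translation":[0,0,-0.04],"yaw":0,"hand":-1}
    - {"translation":[0,0,-0.04],"yaw":0,"hand":-1}
    - {"translation":[0.04,-0.01,0],"yaw":0,"hand":-1}
    - {"translation":[0.05,-0.012,0],"yaw":0,"hand":-1}
    - {"translation":[0.05,-0.01,0],"yaw":0,"hand":-1}
    - {"translation":[0.05,-0.01,0],"yaw":0,"hand":-1}
    - {"translation":[0.033,-0.01,0],"yaw":0,"hand":-1}
    - {"translation":[0,0,0.02],"yaw":0,"hand":-1}

```text
clock: 9.45
eef_pos: [0.6753, 0.1969, 0.0864]
ee_rot: [1.0, 0.0, 0.003, -0.001]
ft_force: [-0.9, -0.6, -0.0]
gripper_width: 0.0486
grip_force: 31.9
```

Emit:
play_rows:
  moves:
    - {"translation":[0,0,0.03],"yaw":0,"hand":-1}
    - {"translation":[0,0,0.02],"yaw":0,"hand":-1}
    - {"translation":[0,0,0.005],"yaw":0,"hand":-1}
    - {"translation":[0,0,0],"yaw":0,"hand":-1}
    - {"translation":[0,0,0],"yaw":0,"hand":-1}

```text
clock: 10.07
eef_pos: [0.6717, 0.1956, 0.0304]
ee_rot: [1.0, 0.001, 0.0, 0.0]
ft_force: [-0.9, -0.4, -0.1]
gripper_width: 0.0487
grip_force: 32.7
```

Emit:
play_rows:
  moves:
    - {"translation":[0,0,0],"yaw":0,"hand":0.4}
    - {"translation":[0,0,0],"yaw":0,"hand":0.4}
    - {"translation":[0,0,0],"yaw":0,"hand":0.4}
    - {"translation":[0,0,-0.04],"yaw":0,"hand":0.4}
    - {"translation":[0,0,-0.04],"yaw":0,"hand":0.4}
    - {"translation":[-0.04,0.03,0],"yaw":0,"hand":0.4}
    - {"translation":[-0.04,0.04,0],"yaw":0,"hand":0.4}
    - {"translation":[-0.04,0.04,0],"yaw":0,"hand":0.4}

```text
clock: 11.08
eef_pos: [0.551, 0.0845, 0.1105]
ee_rot: [1.0, 0.001, 0.0, 0.0]
ft_force: [1.0, -0.8, -0.6]
gripper_width: 0.0602
grip_force: 0.0
```

Emit:
play_rows:
  moves:
    - {"translation":[-0.04,0.04,0],"yaw":0,"hand":0.4}
    - {"translation":[-0.04,0.03,0],"yaw":0,"hand":0.4}
    - {"translation":[-0.02,0.014,0],"yaw":0,"hand":0.4}
    - {"translation":[0,0,0],"yaw":9,"hand":0.4}
    - {"translation":[0,0,0],"yaw":8.5,"hand":0.4}
    - {"translation":[0,0,0.03],"yaw":0,"hand":0.4}
    - {"translation":[0,0,0],"yaw":0,"hand":0.4}

```text
clock: 11.95
eef_pos: [0.4505, 0.0014, 0.0791]
ee_rot: [0.989, -0.151, -0.002, 0.0]
ft_force: [-0.7, -0.3, 0.3]
gripper_width: 0.0601
grip_force: 0.0
```

Emit:
play_rows:
  moves:
    - {"translation":[0,0,0.03],"yaw":0,"hand":0.4}
    - {"translation":[0,0,0.025],"yaw":0,"hand":0.4}
    - {"translation":[0,0,0],"yaw":0,"hand":0.4}
    - {"translation":[0,0,0],"yaw":0,"hand":-1}
    - {"translation":[0,0,0],"yaw":0,"hand":-1}
    - {"translation":[0,0,0],"yaw":0,"hand":-1}
    - {"translation":[0,0,0],"yaw":0,"hand":-1}
    - {"translation":[0,0,0],"yaw":0,"hand":-1}

```text
clock: 12.95
eef_pos: [0.4535, 0.0015, 0.0267]
ee_rot: [0.988, -0.151, 0.001, -0.0]
ft_force: [-0.6, -0.6, 6.6]
gripper_width: 0.0292
grip_force: 31.2
```

Emit:
play_rows:
  moves:
    - {"translation":[0,0,-0.04],"yaw":0,"hand":-1}
    - {"translation":[0,0,-0.04],"yaw":0,"hand":-1}
    - {"translation":[0,0,0],"yaw":-9,"hand":-1}
    - {"translation":[0,0,0],"yaw":-7,"hand":-1}
    - {"translation":[0.05,-0.01,0],"yaw":0,"hand":-1}
    - {"translation":[0.05,-0.01,0],"yaw":0,"hand":-1}
    - {"translation":[0.05,-0.008,0],"yaw":0,"hand":-1}
    - {"translation":[0.048,0,0],"yaw":0,"hand":-1}

```text
clock: 13.95
eef_pos: [0.6524, 0.0255, 0.1058]
ee_rot: [1.0, -0.012, 0.0, -0.0]
ft_force: [-0.2, 0.3, -0.3]
gripper_width: 0.0292
grip_force: 30.3
```

Emit:
play_rows:
  moves:
    - {"translation":[0,0,0.03],"yaw":0,"hand":-1}
    - {"translation":[0,0,0.02],"yaw":0,"hand":-1}
    - {"translation":[0,0,0],"yaw":0,"hand":-1}
    - {"translation":[0,0,0],"yaw":0,"hand":-1}

```text
clock: 14.45
eef_pos: [0.6509, 0.0246, 0.0562]
ee_rot: [1.0, -0.012, 0.001, 0.0]
ft_force: [0.5, 0.4, -0.0]
gripper_width: 0.0291
grip_force: 30.3
```

Shift 10 mm further in +y, lower to about 0.031, release and lift.

Emit:
play_rows:
  moves:
    - {"translation":[0,-0.01,0],"yaw":0,"hand":-1}
    - {"translation":[0,0,0.02],"yaw":0,"hand":-1}
    - {"translation":[0,0,0.005],"yaw":0,"hand":-1}
    - {"translation":[0,0,0],"yaw":0,"hand":-1}
    - {"translation":[0,0,0],"yaw":0,"hand":-1}

```text
clock: 15.08
eef_pos: [0.6501, 0.0352, 0.0307]
ee_rot: [1.0, -0.012, -0.001, 0.0]
ft_force: [-4.4, 1.2, 8.3]
gripper_width: 0.029
grip_force: 31.6
```

Emit:
play_rows:
  moves:
    - {"translation":[0,0,0],"yaw":0,"hand":0}
    - {"translation":[0,0,0],"yaw":0,"hand":0}
    - {"translation":[0,0,0],"yaw":0,"hand":0}
    - {"translation":[0,0,-0.04],"yaw":0,"hand":0}
    - {"translation":[0,0,-0.04],"yaw":0,"hand":0}
    - {"translation":[0,0,0],"yaw":0,"hand":0}

```text
clock: 15.82
eef_pos: [0.6538, 0.0349, 0.114]
ee_rot: [1.0, -0.013, 0.004, -0.0]
ft_force: [-0.8, 0.0, -0.8]
gripper_width: 0.0425
grip_force: 0.0
```

Emit:
play_rows:
  moves:
    - {"translation":[0,0,0],"yaw":-1.5,"hand":0.4}
    - {"translation":[-0.027,0.044,0],"yaw":0,"hand":0.4}
    - {"translation":[-0.027,0.044,0],"yaw":0,"hand":0.4}
    - {"translation":[-0.027,0.044,0],"yaw":0,"hand":0.4}
    - {"translation":[-0.027,0.044,0],"yaw":0,"hand":0.4}
    - {"translation":[-0.027,0.044,0],"yaw":0,"hand":0.4}
    - {"translation":[-0.027,0.044,0],"yaw":0,"hand":0.4}
    - {"translation":[-0.027,0.045,0],"yaw":0,"hand":0.4}

```text
clock: 16.82
eef_pos: [0.4604, -0.2757, 0.1088]
ee_rot: [1.0, 0.001, -0.001, -0.001]
ft_force: [0.9, -1.0, -0.1]
gripper_width: 0.06
grip_force: 0.0
```

Emit:
play_rows:
  moves:
    - {"translation":[0,0,0],"yaw":-10,"hand":0.4}
    - {"translation":[0,0,0],"yaw":-10,"hand":0.4}
    - {"translation":[0,0,0],"yaw":-10,"hand":0.4}
    - {"translation":[0,0,0],"yaw":-10,"hand":0.4}
    - {"translation":[0,0,0],"yaw":-10,"hand":0.4}
    - {"translation":[0,0,0.03],"yaw":-2,"hand":0.4}
    - {"translation":[0,0,0],"yaw":0,"hand":0.4}
    - {"translation":[0,0,0],"yaw":0,"hand":0.4}

```text
clock: 17.82
eef_pos: [0.4623, -0.2746, 0.0801]
ee_rot: [0.899, 0.439, -0.0, -0.0]
ft_force: [0.0, -0.5, 0.9]
gripper_width: 0.0595
grip_force: 0.0
```

Emit:
play_rows:
  moves:
    - {"translation":[0,0,0.03],"yaw":0,"hand":0.4}
    - {"translation":[0,0,0.025],"yaw":0,"hand":0.4}
    - {"translation":[0,0,0],"yaw":0,"hand":0.4}
    - {"translation":[0,0,0],"yaw":0,"hand":-1}
    - {"translation":[0,0,0],"yaw":0,"hand":-1}
    - {"translation":[0,0,0],"yaw":0,"hand":-1}
    - {"translation":[0,0,0],"yaw":0,"hand":-1}
    - {"translation":[0,0,0],"yaw":0,"hand":-1}

```text
clock: 18.82
eef_pos: [0.4637, -0.2754, 0.0269]
ee_rot: [0.899, 0.439, 0.001, 0.001]
ft_force: [-1.2, 0.2, 6.9]
gripper_width: 0.0294
grip_force: 31.7
```

Emit:
play_rows:
  moves:
    - {"translation":[0,0,-0.04],"yaw":0,"hand":-1}
    - {"translation":[0,0,-0.04],"yaw":0,"hand":-1}
    - {"translation":[0,0,0],"yaw":10,"hand":-1}
    - {"translation":[0,0,0],"yaw":10,"hand":-1}
    - {"translation":[0,0,0],"yaw":10,"hand":-1}
    - {"translation":[0,0,0],"yaw":10,"hand":-1}
    - {"translation":[0,0,0],"yaw":10,"hand":-1}
    - {"translation":[0,0,0],"yaw":2,"hand":-1}

```text
clock: 19.82
eef_pos: [0.4624, -0.2747, 0.1056]
ee_rot: [1.0, 0.001, 0.0, 0.0]
ft_force: [-0.0, 0.6, 0.0]
gripper_width: 0.0292
grip_force: 30.9
```

Emit:
play_rows:
  moves:
    - {"translation":[0.0315,-0.04,0],"yaw":0,"hand":-1}
    - {"translation":[0.0315,-0.04,0],"yaw":0,"hand":-1}
    - {"translation":[0.0315,-0.04,0],"yaw":0,"hand":-1}
    - {"translation":[0.0315,-0.04,0],"yaw":0,"hand":-1}
    - {"translation":[0.0315,-0.04,0],"yaw":0,"hand":-1}
    - {"translation":[0.0315,-0.04,0],"yaw":0,"hand":-1}
    - {"translation":[0,0,0.03],"yaw":0,"hand":-1}
    - {"translation":[0,0,0],"yaw":0,"hand":-1}

```text
clock: 20.82
eef_pos: [0.6489, -0.0344, 0.0728]
ee_rot: [1.0, 0.002, -0.003, 0.0]
ft_force: [-0.0, -0.5, -0.6]
gripper_width: 0.0294
grip_force: 30.8
```

Emit:
play_rows:
  moves:
    - {"translation":[0,0,0.025],"yaw":0,"hand":-1}
    - {"translation":[0,0,0.018],"yaw":0,"hand":-1}
    - {"translation":[0,0,0],"yaw":0,"hand":-1}
    - {"translation":[0,0,0],"yaw":0,"hand":-1}

```text
clock: 21.32
eef_pos: [0.6512, -0.0349, 0.0328]
ee_rot: [1.0, 0.001, 0.0, 0.0]
ft_force: [1.2, -0.1, -0.9]
gripper_width: 0.0296
grip_force: 31.3
```

Emit:
play_rows:
  moves:
    - {"translation":[0,0,0],"yaw":0,"hand":0}
    - {"translation":[0,0,0],"yaw":0,"hand":0}
    - {"translation":[0,0,0],"yaw":0,"hand":0}
    - {"translation":[0,0,-0.04],"yaw":0,"hand":0}
    - {"translation":[0,0,-0.04],"yaw":0,"hand":0}
    - {"translation":[-0.038,0.024,0],"yaw":0,"hand":0}
    - {"translation":[-0.05,0.03,0],"yaw":0,"hand":0}
    - {"translation":[-0.05,0.03,0],"yaw":0,"hand":0}

```text
clock: 22.32
eef_pos: [0.5119, -0.1195, 0.1125]
ee_rot: [1.0, 0.001, 0.0, 0.0]
ft_force: [0.7, -1.1, 0.8]
gripper_width: 0.0428
grip_force: 0.0
```

Emit:
play_rows:
  moves:
    - {"translation":[-0.05,0.034,0],"yaw":0,"hand":0}
    - {"translation":[0,0,0.02],"yaw":0,"hand":0}
    - {"translation":[0,0,0],"yaw":0,"hand":0}
    - {"translation":[0,0,0],"yaw":0,"hand":0}

```text
clock: 22.82
eef_pos: [0.4644, -0.1521, 0.0929]
ee_rot: [1.0, 0.001, 0.001, -0.0]
ft_force: [-0.1, -0.4, -0.3]
gripper_width: 0.0428
grip_force: 0.0
```

Emit:
play_rows:
  moves:
    - {"translation":[-0.001,0.0015,0.03],"yaw":0,"hand":0}
    - {"translation":[0,0,0.021],"yaw":0,"hand":0}
    - {"translation":[0,0,0],"yaw":0,"hand":0}
    - {"translation":[0,0,0],"yaw":0,"hand":-1}
    - {"translation":[0,0,0],"yaw":0,"hand":-1}
    - {"translation":[0,0,0],"yaw":0,"hand":-1}
    - {"translation":[0,0,0],"yaw":0,"hand":-1}
    - {"translation":[0,0,0],"yaw":0,"hand":-1}

```text
clock: 23.82
eef_pos: [0.4634, -0.1543, 0.0423]
ee_rot: [1.0, 0.001, 0.001, 0.0]
ft_force: [-1.0, 1.6, 7.0]
gripper_width: 0.0086
grip_force: 29.8
```

Emit:
play_rows:
  moves:
    - {"translation":[0,0,-0.03],"yaw":0,"hand":-1}
    - {"translation":[0,0,-0.04],"yaw":0,"hand":-1}
    - {"translation":[0,0,0],"yaw":0,"hand":-1}

```text
clock: 24.2
eef_pos: [0.4644, -0.1551, 0.114]
ee_rot: [1.0, 0.0, 0.003, 0.001]
ft_force: [0.6, 0.9, -0.5]
gripper_width: 0.0085
grip_force: 29.3
```

Emit:
play_rows:
  moves:
    - {"translation":[0.052,0.018,0],"yaw":0,"hand":-1}
    - {"translation":[0.052,0.018,0],"yaw":0,"hand":-1}
    - {"translation":[0.051,0.017,0],"yaw":0,"hand":-1}
    - {"translation":[0,0,0.03],"yaw":0,"hand":-1}
    - {"translation":[0,0,0.025],"yaw":0,"hand":-1}
    - {"translation":[0,0,0.01],"yaw":0,"hand":-1}
    - {"translation":[0,0,0],"yaw":0,"hand":-1}
    - {"translation":[0,0,0],"yaw":0,"hand":-1}

```text
clock: 25.2
eef_pos: [0.617, -0.2072, 0.0459]
ee_rot: [1.0, 0.001, -0.0, 0.0]
ft_force: [0.5, -0.2, 0.4]
gripper_width: 0.0082
grip_force: 30.5
```

Release, then back up and away so I can look at all three trays.

Emit:
play_rows:
  moves:
    - {"translation":[0,0,0],"yaw":0,"hand":0}
    - {"translation":[0,0,0],"yaw":0,"hand":0}
    - {"translation":[0,0,0],"yaw":0,"hand":0}
    - {"translation":[0,0,-0.05],"yaw":0,"hand":0}
    - {"translation":[0,0,-0.05],"yaw":0,"hand":0}
    - {"translation":[-0.03,-0.05,-0.05],"yaw":0,"hand":0}
    - {"translation":[-0.03,-0.05,-0.05],"yaw":0,"hand":0}
    - {"translation":[-0.03,-0.05,0],"yaw":0,"hand":0}

```text
clock: 26.2
eef_pos: [0.5403, -0.075, 0.2316]
ee_rot: [1.0, -0.0, 0.004, 0.001]
ft_force: [0.8, 0.9, 0.7]
gripper_width: 0.0429
grip_force: 0.0
```

Emit:
play_rows:
  moves:
    - {"translation":[-0.03,-0.05,0],"yaw":0,"hand":0}
    - {"translation":[-0.02,0,0],"yaw":0,"hand":0}
    - {"translation":[0,0,0],"yaw":0,"hand":0}
    - {"translation":[0,0,0],"yaw":0,"hand":0}

```text
clock: 26.7
eef_pos: [0.4892, -0.0266, 0.2279]
ee_rot: [1.0, 0.0, 0.001, 0.0]
ft_force: [0.5, -0.6, 0.3]
gripper_width: 0.0428
grip_force: 0.0
```

Run:
```python
from h import *
p,d=cams.read_camera('scene');q,_=cams.read_camera('top')
a=cv2.resize(p[150:290,130:450],(800,350));b=cv2.resize(q[110:240,90:446],(685,250))
cv2.imwrite('pics/end.png',np.vstack([a,np.pad(b,((0,0),(0,115),(0,0)))]))
s=sensors.read_state();print(s['clock'],s['eef_pos'])
T=[('wa',.633,.256),('wb',.672,.196),('ca',.650,.035),('cb',.651,-.035),('kn',.617,-.207)]
for cn in('top',):
    q,d=cams.read_camera(cn);C=cam(cn)
    for n,x,y in T:
        u,v=proj(C,[x,y,.02]).astype(int);P=pts(cn,d,None,(u-12,v-12,u+12,v+12))
        Q=P[(P[:,2]>.010)&(abs(P[:,0]-x)<.036)&(abs(P[:,1]-y)<.036)];print(n,len(Q),Q.mean(0).round(3),np.percentile(Q[:,2],[50,95]).round(4))
```

```text
26.8 [ 0.48922362 -0.02653572  0.22767785]
wa 215 [0.632 0.252 0.025] [0.026  0.0298]
wb 222 [0.671 0.193 0.025] [0.0258 0.0299]
ca 91 [0.647 0.036 0.023] [0.0274 0.0318]
cb 108 [ 0.655 -0.036  0.021] [0.0254 0.0324]
kn 135 [ 0.615 -0.207  0.024] [0.0226 0.0486]
```

View pics/end.png

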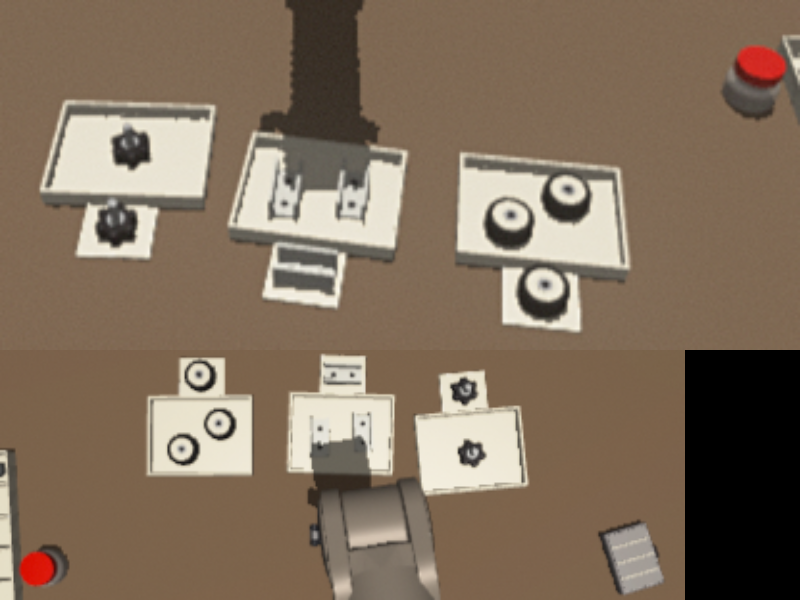

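Both views show all five parts flat inside the right trays: knob at (130,148), channels at (287,192) and (352,192), wheels at (510,222) and (567,197) in the upper view. The heights match the tray floor, and the jar and case look to be in the same place as before. Handing in.

```bash
python3 -c "
from rig import ticket;print(ticket.hand_in())"
```

```text
the job is handed in; nothing more can be done
None
```

All five parts are flat in their matching trays, the jar and case were left alone, and the job was handed in at about 27 s on the robot's clock; no verdict came back.

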